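Cam up the wide bottle riser in the nail studio

TASK

Two little flat-pack bottle risers are being put together on the nail desk. On the wider one, push the loose end panel up towards the board until the head of its stud sits in the mouth of the open cam lock, then turn the cam's wing clockwise all the way so that it draws the panel tight against the board. Do not touch the narrower riser, and let go of everything at the end.

Things in the scene. Friction and masses are not known exactly. Their poses are not given: they have to be found in the camera images.
- riser: Wider riser: fixed wood board lying flat, 175 (x) x 200 (y) x 18 mm, x -75 to +100. Origin on the desk below the cam's vertical axis, z up. Zinc cam on the board: base disc 58 mm wide, curved jaw up to 41 mm above the desk; on top an upright wing (bar) to grip, 10 mm thick, 44 long, 46 to 78 mm above the desk, centred on the axis. A small bottle stands on the board's far corner (x 70, y 70).
- riser_cam (a joint): Wider riser's cam, rad, grows clockwise from above. Starts 0 to 0.1: open, mouth to the panel (-x), wing along riser y. 1.45: hard stop, wing nearly along x. From about 0.4 the jaw hooks a stud head that is in its mouth and draws it, fully by 1.2; a head still outside is shut out. Stays where left; friction 0.06 N m, turning takes under 0.2.
- riser_panel (a joint): Gap g (m) from the wider riser's upright end panel to the board's -x edge. Panel 15 mm thick, 200 wide, top 80 above desk, outer face at riser x = -(90 mm + g); its ball-headed stud (y 0, 31 above desk) points +x at the cam. Slides along x, 2.5 N friction, stays. Starts 0.018 to 0.028; pushed it stops near 0.006, head in the open cam (caught up to 0.010); 0: tight.
- small_riser: Narrower riser, to be left alone: same build, material, cam and end panel (also standing open), but only 120 mm wide (y). Origin and axes as for the wider one.

How it is judged:
By the outcome, as a careful person would: the job done as asked, in the order asked, and still so for the second after the job is handed in, with the robot touching nothing.
It also fails if it takes over 45 s, if anything falls off the work surface, if the arm or the gripper's body presses on something with over 40 N, if the wrist force passes 120 N, or if a joint passes its speed limit or range.

ROBOT

A 6-joint arm with a two-finger parallel gripper is mounted at the origin on the work surface. World frame = base frame: x ahead of the robot, y to its left, z up, the work surface at z = 0. Lengths are in m, angles in rad, forces in N, time in s.
With the tool pointing down it reaches from about 0.35 to 0.925 m from the base axis. Payload 6.4 kg.
Tool frame: the origin (TCP) lies at the very end of the fingers, on their centre line; the grasp point (between the pads) lies 19 mm behind it; z points along the fingers, y is the line along which they close (so a half turn about z gives the same grasp; the last joint's range is limited). The gripper opens to 85 mm and grips with 20 to 120 N. Pads are 22 mm wide; open, the fingers measure 114 mm over their backs; the gripper's body (76 mm by 85 mm) begins 54 mm behind the grasp point. The pads swing forward as they close: fully open they stand 13 mm farther back than shut.
Start: joints at [-1.382, 0.245, 1.558, -0, 1.339, -0.174], TCP at [0.231, -0.608, 0.231] pointing down, gripper open.
Joint ranges: [-3.13, 3.13], [-1.02, 2.26], [0.13, 2.54], [-0.95, 4.09], [0.21, 2.88], [-2.74, 2.74]. Speed limits (rad/s): [2.57, 2.57, 3.14, 3.14, 3.14, 3.14].

INTERFACE

Orientations are given as a unit quaternion [w, x, y, z].
In Python, from station import * gives the robot as it stands.
- The arm moves only by the tool carry_out, never from a script. Its argument "targets" is one flat list of numbers, 6 for each row, row after row: the shift along the tool's x, y, z in units of 30 mm (1.0 is 30 mm), then the turn, a rotation vector about the tool's x, y, z in units of 6 degrees (1.0 is 6 degrees). A call has 1 to 20 rows; each row is the pose to reach, as a shift and turn from the pose commanded when the call began, along the tool's axes at that moment; what a row does not reach only later rows make up. A row lasts 1/10 s, in which the tool goes at most 50 mm and 8.59 degrees, less where a joint would pass 70% of its speed; a pose out of reach is approached as far as the arm can. A call with a gripper value outside its range is refused whole. "hand" is the opening, from 0 (shut) to 1 (fully open), set as the call begins (left out, the last holds). The fingers move at their own pace and stop on an object; "newtons" is the grip in N (left out, the last holds). Time passes only in rows, so rows that repeat a pose let the fingers close. It gives the time, the measured TCP pose, the force, the opening and the grip force at its end, in the units of the state.
- state(): the state, without advancing time (a new reading comes with each control period).
- capture(name): name is "scene" or "top"; returns a dict with "pixels" (400x640x3 uint8, red, green, blue), "camera_matrix" (3x3 intrinsics, pixels), "D" ([k1, k2, p1, p2, k3] as OpenCV has them; the pictures are not rectified), "cam_to_world" (4x4, takes a point from camera to world coordinates). Camera axes: x right, y down, z forward; pixel columns grow to the right and rows downward; lengths in m; the calibration is good to about 2 mm. A picture is of the moment at which its call begins. There is no depth.
- hand_in(): hands the job in; it is judged then, once.
The state is a dict: "t": time; "q": joint angles; "qd": joint speeds; "tau": joint torques, N m; "tcp_pos": TCP position; "eef_rot": TCP orientation; "force": force on the tool from outside, world axes, zero at the start; "moment": the same for the moment, N m; "finger_gap": finger opening in m; "grasp_force": force on a finger pad.
Only numpy, scipy, OpenCV 4.12 (cv2) and the standard library are available. Lean on these libraries where they do the work, as an engineer would, in place of code of your own. Each camera call takes 0.05 s, during which the arm holds its last target. There are 200 camera calls.

## Working session

There is one attempt and no reset: what is moved stays moved. The work goes in short steps, Python scripts to look and compute and a tool call to move; the robot and the scene stay as the last step left them, time stands still between calls to the robot, and variables do not carry over. Pictures are saved under pics/ and viewed, at most 10 in all, crops included, and the job is handed in when it is done.

Besides the shell and the picture viewer there is one more tool, called after "Emit:" by a JSON object that holds its "name" and its "arguments". carry_out: Moves the arm, as the interface text tells. Its arguments: {"type":"object","properties":{"targets":{"type":"array","items":{"type":"number"}},"hand":{"type":"number"},"newtons":{"type":"number"}},"required":["targets"]}

```bash
mkdir -p pics; python3 - <<'E'
from station import *
import cv2,numpy as np
for n in("scene","top"):
    c=capture(n); cv2.imwrite(f"pics/{n}0.png",c["pixels"][:,:,::-1]); print(n,c["camera_matrix"].tolist(),c["D"],np.round(c["cam_to_world"],3).tolist())
s=state();print(s["t"],s["tcp_pos"],s["eef_rot"],s["finger_gap"])
E
```

```text
scene [[485.914715526048, 0.0, 314.8918745371368], [0.0, 485.914715526048, 193.20654656371028], [0.0, 0.0, 1.0]] [-0.09275866  0.          0.          0.          0.        ] [[0.152, 0.749, -0.645, 1.207], [0.988, -0.11, 0.105, -0.1], [0.008, -0.653, -0.757, 0.726], [0.0, 0.0, 0.0, 1.0]]
top [[413.73448150542106, 0.0, 316.22219599084747], [0.0, 413.73448150542106, 198.46126497762575], [0.0, 0.0, 1.0]] [-0.03246249  0.          0.          0.          0.        ] [[-0.015, -0.982, 0.186, 0.482], [-1.0, 0.016, 0.004, -0.006], [-0.007, -0.186, -0.983, 0.864], [0.0, 0.0, 0.0, 1.0]]
0.1 [ 0.23058131 -0.60715616  0.230253  ] [-9.37120306e-04  9.83591328e-01  1.80408482e-01 -8.43545056e-06] 0.08538656602125165
```

View pics/scene0.png

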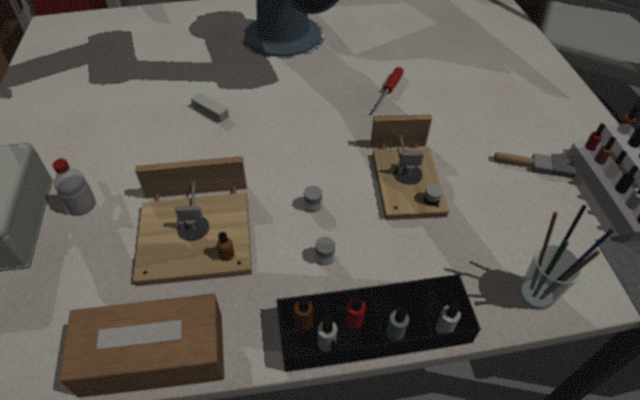

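View pics/top0.png

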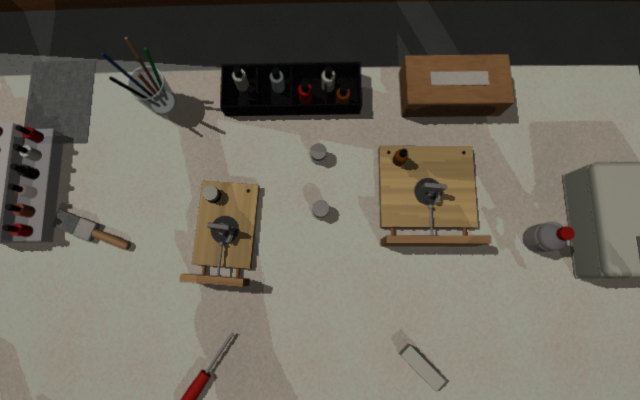

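Both views show the wider riser: top image board about (379-477, 146-230), with its panel at (387-490, 240) towards the robot. The narrower one is at (195-258, 181-285). I'll enlarge the wider one in both views.

```bash
python3 - <<'E'
import cv2
a=cv2.imread("pics/top0.png")[135:260,365:505]; cv2.imwrite("pics/t1.png",cv2.resize(a,(700,600*125//120*120//125),interpolation=cv2.INTER_CUBIC) if 0 else cv2.resize(a[:120],None,fx=5,fy=5,interpolation=cv2.INTER_CUBIC))
a=cv2.imread("pics/scene0.png")[150:290,120:270]; cv2.imwrite("pics/s1.png",cv2.resize(a,None,fx=4,fy=4,interpolation=cv2.INTER_CUBIC))
E
```

```text
(no output)
```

View pics/t1.png

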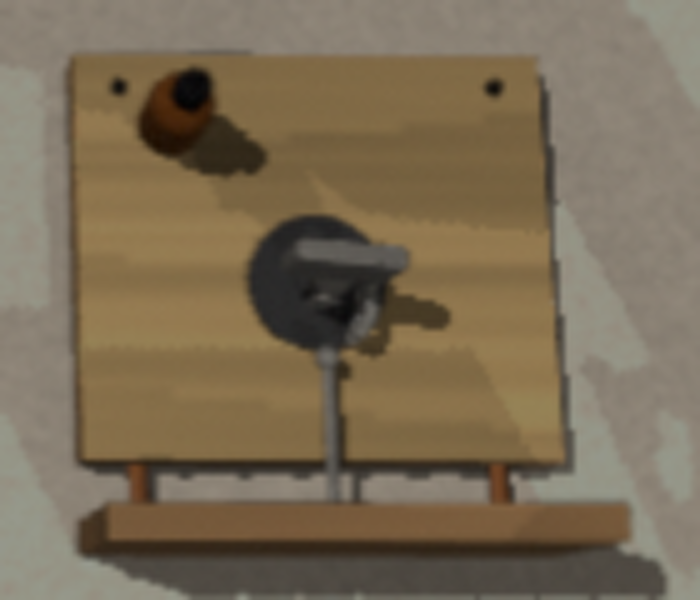

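View pics/s1.png

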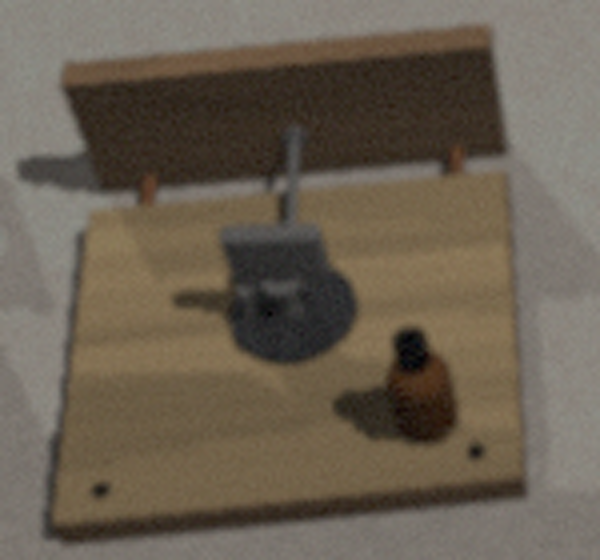

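Crops, in crop pixels:
- **Top (5x):** board corners at (72,57), (537,57), (565,462) and (80,460). Panel top inner edge runs (108,503) to (630,503). Wing top bar runs (298,250) to (408,258).
- **Scene (4x):** board corners at (90,212), (508,175), (523,487) and (52,528). Panel top inner edge runs (68,87) to (492,50). Wing top bar runs (222,235) to (320,232).

Next I triangulate these and fit the riser pose.

```bash
cat > h.py <<'E'
from station import *
import cv2,numpy as np
from scipy.optimize import least_squares
C={n:capture(n) for n in("scene","top")}
def proj(n,P):
    c=C[n]; T=np.linalg.inv(c["cam_to_world"])
    return cv2.projectPoints(np.float64(P).reshape(-1,1,3),cv2.Rodrigues(T[:3,:3])[0],T[:3,3],c["camera_matrix"],c["D"])[0].reshape(-1,2)
def tri(a,b):
    r=least_squares(lambda p:np.r_[proj("top",p)[0]-a,proj("scene",p)[0]-b],[.5,-.3,.05]); return r.x,np.abs(r.fun).max()
E
python3 - <<'E'
from h import *
t=lambda u,v:np.array([(u+.5)/5-.5+365,(v+.5)/5-.5+135]); s=lambda u,v:np.array([(u+.5)/4-.5+120,(v+.5)/4-.5+150])
# names: far=+x, L=+y
M={"farL":(t(72,57),s(523,487)),"farR":(t(537,57),s(52,528)),"nearL":(t(80,460),s(508,175)),"nearR":(t(565,462),s(90,212)),
"pinL":(t(108,503),s(492,50)),"pinR":(t(630,503),s(68,87)),"wing":(t(353,254),s(271,235)),"wL":(t(298,250),s(320,232)),"wR":(t(408,258),s(222,237))}
for k,(a,b) in M.items():
    p,e=tri(a,b); print(k,np.round(p,4),round(e,2))
def model(v):
    x,y,w,g,z,q=v; P={"farL":(.1,.1,.018),"farR":(.1,-.1,.018),"nearL":(-.075,.1,.018),"nearR":(-.075,-.1,.018),"pinL":(-.075-g,.1,.08),"pinR":(-.075-g,-.1,.08),"wing":(0,0,.078),
    "wL":(.022*np.sin(q),.022*np.cos(q),.078),"wR":(-.022*np.sin(q),-.022*np.cos(q),.078)}
    R=np.array([[np.cos(w),-np.sin(w),0],[np.sin(w),np.cos(w),0],[0,0,1]])
    return {k:R@p+[x,y,z] for k,p in P.items()}
def f(v):
    m=model(v); return np.concatenate([np.r_[proj("top",m[k])[0]-M[k][0],proj("scene",m[k])[0]-M[k][1]] for k in M])
r=least_squares(f,[.5,-.25,0,.02,0,0],x_scale=.01,loss="soft_l1"); print("x y yaw g z q",np.round(r.x,4)); print(np.round(f(r.x).reshape(-1,4),1))
s_=state(); R=cv2.Rodrigues
from scipy.spatial.transform import Rotation as Q
print(Q.from_quat(np.r_[s_["eef_rot"][1:],s_["eef_rot"][0]]).as_matrix().round(3),s_["tcp_pos"],s_["q"])
E
```

```text
farL [ 0.7564 -0.1376  0.0116] 0.3
farR [ 0.7519 -0.3363  0.0164] 0.34
nearL [ 0.582  -0.133   0.0149] 0.31
nearR [ 0.5776 -0.333   0.0166] 0.32
pinL [ 0.5581 -0.1333  0.077 ] 0.5
pinR [ 0.5544 -0.3306  0.0794] 1.26
wing [ 0.6541 -0.2341  0.0749] 0.37
wL [ 0.6559 -0.2128  0.0754] 0.27
wR [ 0.6521 -0.2554  0.075 ] 0.45
x y yaw g z q [ 0.6543 -0.2346 -0.0231  0.0233 -0.0028  0.0646]
[[-0.4 -0.6  0.  -1.1]
 [-0.3  0.2 -0.4  0.4]
 [-0.3  0.2 -0.3 -0.3]
 [-0.7  0.4  0.   0.1]
 [-1.  -0.1  0.  -0.1]
 [-0.8  0.5 -1.8  0.4]
 [-0.1 -0.1 -0.6 -0. ]
 [-0.4 -0.1 -0.2  0.2]
 [ 0.1 -0.1 -1.   0. ]]
[[ 0.935  0.355 -0.   ]
 [ 0.355 -0.935  0.001]
 [ 0.    -0.001 -1.   ]] [ 0.2306147  -0.60735741  0.23060648] [-1.38211374e+00  2.45549998e-01  1.55853557e+00  1.12574065e-05
  1.33870145e+00 -1.74119091e-01]
```

Fit: cam axis at world (0.654, -0.2345), yaw -0.023, gap 23 mm, cam at 0.065. The triangulated heights (board 15, panel 78, wing 75 mm) agree with the text to within the 2-3 mm calibration error. Now I move behind the panel with the fingers shut, in the orientation that will also suit the wing.

Emit:
{"name": "carry_out", "arguments": {"targets": [12.97,-8.5,2.67,0,0,-10.67,12.97,-8.5,2.67,0,0,-10.67,12.97,-8.5,2.67,0,0,-10.67,12.97,-8.5,2.67,0,0,-10.67,12.97,-8.5,2.67,0,0,-10.67,12.97,-8.5,2.67,0,0,-10.67,12.97,-8.5,2.67,0,0,-10.67,12.97,-8.5,2.67,0,0,-10.67,12.97,-8.5,2.67,0,0,-10.67,12.97,-8.5,2.67,0,0,-10.67,12.97,-8.5,2.67,0,0,-10.67,12.97,-8.5,2.67,0,0,-10.67,12.97,-8.5,2.67,0,0,-10.67,12.97,-8.5,2.67,0,0,-10.67,12.97,-8.5,2.67,0,0,-10.67,12.97,-8.5,2.67,0,0,-10.67], "hand": 0, "newtons": 40}}

```text
t: 1.8
tcp_pos: [0.5037, -0.2319, 0.1514]
eef_rot: [0.0, 0.739, 0.674, 0.0]
force: [-0.7, -1.1, -0.2]
finger_gap: -0.0001
grasp_force: 0.0
```

Emit:
{"name": "carry_out", "arguments": {"targets": [0,0,1.3,0,0,0,0,0,2.6,0,0,0,0,0,3.6,0,0,0,0,0,3.87,0,0,0,0,0,3.87,0,0,0,0,0,3.87,0,0,0]}}

```text
t: 2.4
tcp_pos: [0.505, -0.2321, 0.0367]
eef_rot: [0.001, 0.738, 0.674, 0.0]
force: [-0.9, 0.1, -0.2]
finger_gap: 0.0
grasp_force: 0.0
```

Emit:
{"name": "carry_out", "arguments": {"targets": [0.01,0.1,0,0,0,0,0.015,0.2,0,0,0,0,0.02,0.3,0,0,0,0,0.03,0.4,0,0,0,0,0.035,0.5,0,0,0,0,0.04,0.6,0,0,0,0,0.05,0.7,0,0,0,0,0.055,0.8,0,0,0,0,0.055,0.8,0,0,0,0,0.055,0.8,0,0,0,0]}}

```text
t: 3.4
tcp_pos: [0.5288, -0.2319, 0.0355]
eef_rot: [0.001, 0.738, 0.674, 0.0]
force: [-0.1, 1.0, 5.0]
finger_gap: 0.0002
grasp_force: 1.8
```

```bash
python3 - <<'E'
from h import *
for _ in range(3):
    s=state(); print(s["force"].round(2),s["moment"].round(2),s["tcp_pos"].round(4),s["grasp_force"]); capture("top")
def e(n,y0,y1,x0,x1,k): return cv2.resize(C[n]["pixels"][y0:y1,x0:x1,::-1],None,fx=k,fy=k,interpolation=cv2.INTER_CUBIC)
a=e("top",150,290,375,505,3); b=e("scene",120,260,120,270,2.6 and 3)
cv2.imwrite("pics/push1.png",np.hstack([a,b[:a.shape[0],:405]]))
E
```

```text
[-0.74  0.61  4.53] [ 0.05 -0.09 -0.  ] [ 0.5285 -0.2319  0.0354] 1.7113746265749796
[-0.07  1.05  3.26] [-0.   -0.15 -0.  ] [ 0.5284 -0.2319  0.0353] 1.7423947817951557
[ 1.06 -0.51  3.11] [ 0.01 -0.12 -0.02] [ 0.5283 -0.2319  0.0353] 1.773139310462284
```

View pics/push1.png

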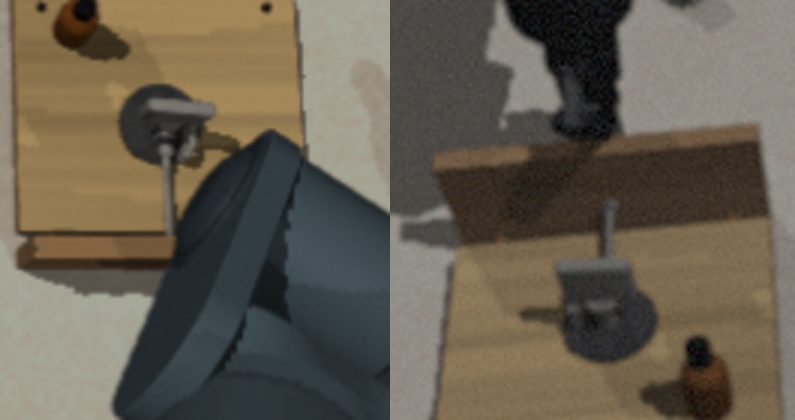

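The panel has already moved; it hides most of the dowels in the scene view. The top view has its inner edge at about crop (30,237). I'll measure the gap by tracking edges against the first pictures.

```bash
cat > gap.py <<'E'
from h import *
def Pin(g,y,z=.08):
    w=-.0231; x=-.075-g; return np.array([.6543+x*np.cos(w)-y*np.sin(w),-.2346+x*np.sin(w)+y*np.cos(w),z-.0028])
def prof(im,n,y,ds):  # grey value sampled along the panel's slide, at top height
    p=proj(n,[Pin(d,y) for d in ds]).astype(np.float32); return cv2.remap(cv2.GaussianBlur(im,(0,0),.6).astype(np.float32),p[None,:,0].copy(),p[None,:,1].copy(),cv2.INTER_CUBIC)[0]
def gap(ys_top=(.04,.05,.06,.07,.08),ys_scene=(-.08,-.06,-.04,.05,.07,.08)):
    for n,ys in(("top",ys_top),("scene",ys_scene)):
        ref=cv2.imread(f"pics/{n}0.png"); cur=C[n]["pixels"][:,:,::-1]; out=[]
        for y in ys:
            a=prof(ref[:,:,2]/1.,n,y,np.arange(.013,.043,.0005))   # reference around g=.0233
            best=min((1-np.corrcoef(a,prof(cur[:,:,2]/1.,n,y,np.arange(.013,.043,.0005)[:len(a)]-s))[0,1],s) for s in np.arange(-.002,.028,.00025)); out.append((round(.0233-best[1],4),round(1-best[0],2)))
        print(n,[tuple(map(float,o)) for o in out])
E
python3 -c "
from gap import *
gap()"
```

```text
top [(0.0096, 0.87), (0.0096, 0.81), (0.0096, 0.73), (0.0098, 0.68), (0.0111, 0.69)]
scene [(0.0073, 0.93), (0.008, 0.94), (0.0116, 0.95), (0.0106, 1.0), (0.0106, 1.0), (0.0098, 1.0)]
```

Gap is about 10 mm, so roughly 4 mm remains to the stop. I push on slowly.

Emit:
{"name": "carry_out", "arguments": {"targets": [0.003,0.04,0,0,0,0,0.005,0.08,0,0,0,0,0.008,0.12,0,0,0,0,0.008,0.12,0,0,0,0]}}

```text
t: 4.15
tcp_pos: [0.5315, -0.2319, 0.0353]
eef_rot: [-0.0, 0.738, 0.674, -0.0]
force: [-1.8, -0.2, 6.7]
finger_gap: -0.0001
grasp_force: 2.7
```

Emit:
{"name": "carry_out", "arguments": {"targets": [0.003,0.03,0,0,0,0,0.003,0.03,0,0,0,0,0.003,0.03,0,0,0,0]}}

```text
t: 4.45
tcp_pos: [0.532, -0.2319, 0.0352]
eef_rot: [-0.001, 0.738, 0.674, -0.0]
force: [-3.6, 0.3, 7.1]
finger_gap: -0.0001
grasp_force: 3.3
```

```bash
python3 -c "
from gap import *
gap()
s=state();print(s['force'],s['moment'],s['tau'].round(2),s['tcp_pos'],s['grasp_force'])"
```

```text
top [(0.0066, 0.99), (0.0066, 0.99), (0.0063, 0.99), (0.006, 0.95), (0.006, 0.62)]
scene [(0.0043, 0.93), (0.005, 0.93), (0.0063, 0.92), (0.0063, 1.0), (0.0066, 1.0), (0.0063, 1.0)]
[-3.98971152  1.16735044  6.84452307] [0.02559084 0.25037782 0.02092195] [ 8.200e-01 -3.650e+01 -2.432e+01  2.300e-01 -4.000e-01 -1.000e-02] [ 0.53201557 -0.23193615  0.03525284] 3.285435725993011
```

The gap is about 6.3 mm in both views and the force is rising, so the head is at the stop in the mouth. I back off, lift, and open over the wing.

Emit:
{"name": "carry_out", "arguments": {"targets": [0,-0.4,0,0,0,0,0,-0.8,0,0,0,0,0,-0.8,-1.3,0,0,0,0,-0.8,-2.6,0,0,0,0,-0.8,-3.9,0,0,0,0,-0.8,-4.5,0,0,0,0,-0.8,-4.5,0,0,0,0,-0.8,-4.5,0,0,0]}}

```text
t: 5.35
tcp_pos: [0.5074, -0.2291, 0.1686]
eef_rot: [-0.001, 0.739, 0.674, -0.0]
force: [-0.4, -0.4, -0.4]
finger_gap: 0.0001
grasp_force: 0.0
```

Emit:
{"name": "carry_out", "arguments": {"targets": [0.1,1.4,0,0,0,0,0.2,2.8,0,0,0,0,0.3,4.2,0,0,0,0,0.35,4.85,0,0,0,0,0.35,4.85,0,0,0,0,0.35,4.85,0,0,0,0,0.35,4.85,0,0,0,0], "hand": 0.6}}

```text
t: 6.05
tcp_pos: [0.6527, -0.2321, 0.1685]
eef_rot: [-0.001, 0.739, 0.674, -0.001]
force: [-0.9, 0.4, 0.4]
finger_gap: 0.0514
grasp_force: 0.0
```

Emit:
{"name": "carry_out", "arguments": {"targets": [-0.07,0.06,0.5,0,0,0,-0.07,0.06,1.5,0,0,0,-0.07,0.06,2.5,0,0,0,-0.07,0.06,3.4,0,0,0,-0.07,0.06,3.93,0,0,0,-0.07,0.06,3.93,0,0,0,-0.07,0.06,3.93,0,0,0]}}

```text
t: 6.75
tcp_pos: [0.6562, -0.2349, 0.0527]
eef_rot: [0.0, 0.738, 0.674, 0.0]
force: [-0.1, -0.2, -0.5]
finger_gap: 0.0508
grasp_force: 0.0
```

```bash
python3 - <<'E'
from h import *
s=state();print(s['force'].round(2),s['tcp_pos'].round(4),s['q'].round(3))
def e(n,y0,y1,x0,x1,k): return cv2.resize(C[n]["pixels"][y0:y1,x0:x1,::-1],None,fx=k,fy=k,interpolation=cv2.INTER_CUBIC)
cv2.imwrite("pics/wing1.png",e("scene",120,260,110,280,4))
E
```

```text
[0.39 0.37 1.13] [ 0.6573 -0.2353  0.0543] [-0.506  0.542  1.516  0.     1.08  -0.415]
```

View pics/wing1.png

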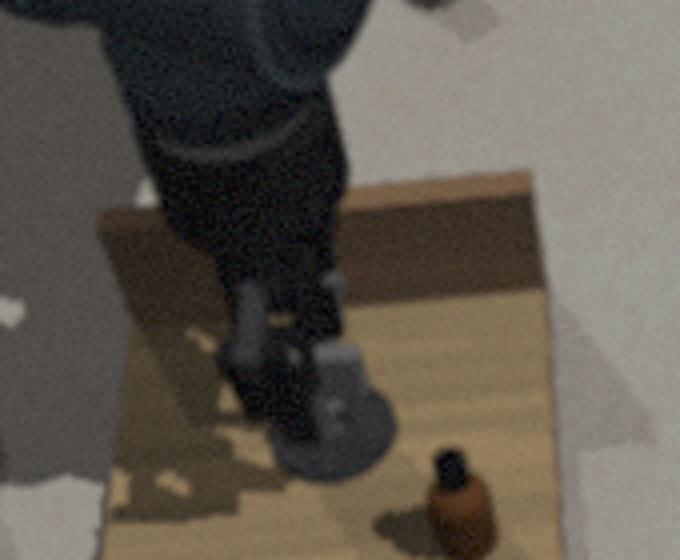

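The front finger is at crop (240-320, 350-440) and the wing's +y end sticks out at (320-365, 340-400). I check whether that matches a centred grasp.

```bash
python3 - <<'E'
from h import *
s=state();p=s['tcp_pos'];print(p.round(4),s['t'],s['qd'].round(3))
X=np.array([.0917,.9958,0]);Y=np.array([.9958,-.0917,0])
q=lambda P:np.round((proj("scene",P)-[110,120])*4)
print("outer finger tip edges",q([p+.040*Y+a*.011*X+[0,0,.006] for a in(-1,1)]),"inner",q([p+.0255*Y+a*.011*X+[0,0,.006] for a in(-1,1)]))
print("wing top ends",q([np.array([.6543,-.2346,.075])+a*X for a in(-.022,.022)]))
E
```

```text
[ 0.6572 -0.2352  0.0542] 6.95 [ 0.001  0.003  0.005 -0.002 -0.     0.   ]
outer finger tip edges [[276. 455.]
 [328. 453.]] inner [[280. 428.]
 [331. 426.]]
wing top ends [[256. 356.]
 [358. 352.]]
```

Consistent with the grasp centred in y. I trim x and z by about 3 mm, then close.

Emit:
{"name": "carry_out", "arguments": {"targets": [0,-0.08,0.1,0,0,0,0,-0.08,0.1,0,0,0,0,-0.08,0.1,0,0,0,0,-0.08,0.1,0,0,0]}}

```text
t: 7.35
tcp_pos: [0.6537, -0.2344, 0.0492]
eef_rot: [0.0, 0.738, 0.674, 0.0]
force: [-1.1, -0.7, 0.5]
finger_gap: 0.0512
grasp_force: 0.0
```

Emit:
{"name": "carry_out", "arguments": {"targets": [0,0,0,0,0,0,0,0,0,0,0,0,0,0,0,0,0,0,0,0,0,0,0,0,0,0,0,0,0,0,0,0,0,0,0,0,0,0,0,0,0,0,0,0,0,0,0,0], "hand": 0, "newtons": 40}}

```text
t: 8.15
tcp_pos: [0.6539, -0.2344, 0.0493]
eef_rot: [0.0, 0.738, 0.674, 0.0]
force: [1.7, 0.3, -1.2]
finger_gap: 0.0094
grasp_force: 40.8
```

Gripped (gap 9.4 mm, 41 N). I turn clockwise halfway first.

Emit:
{"name": "carry_out", "arguments": {"targets": [0,0,0,0,0,0.6,0,0,0,0,0,1.2,0,0,0,0,0,1.8,0,0,0,0,0,2.4,0,0,0,0,0,3.0,0,0,0,0,0,3.6,0,0,0,0,0,4.2,0,0,0,0,0,4.8,0,0,0,0,0,5.4,0,0,0,0,0,6.0,0,0,0,0,0,6.6,0,0,0,0,0,7.2,0,0,0,0,0,7.2]}}

```text
t: 9.45
tcp_pos: [0.6538, -0.2343, 0.0493]
eef_rot: [0.0, 0.935, 0.355, 0.0]
force: [1.4, -0.2, 1.1]
finger_gap: 0.009
grasp_force: 40.9
```

```bash
python3 -c "
from gap import *
gap()
s=state();print(s['force'],s['moment'],s['q'],s['tcp_pos'],s['finger_gap'])"
```

```text
top [(-0.0045, 0.69), (0.0038, 0.98), (0.0048, 0.98), (0.0045, 0.94), (0.0048, 0.63)]
scene [(0.0166, 0.91), (0.0253, 0.01), (-0.0045, 0.61), (0.005, 1.0), (0.005, 1.0), (0.0043, 1.0)]
[1.33622304 1.59379425 0.23511448] [ 0.15184709 -0.2810382  -0.04600962] [-5.07135376e-01  5.42930521e-01  1.52495803e+00  1.75774322e-04
  1.07353591e+00  3.36337896e-01] [ 0.6537732  -0.23438154  0.04929943] 0.009253633591405457
```

The gap is shrinking (about 4.7 mm), so the stud is hooked. I turn on to the hard stop.

Emit:
{"name": "carry_out", "arguments": {"targets": [0,0,0,0,0,0.6,0,0,0,0,0,1.2,0,0,0,0,0,1.8,0,0,0,0,0,2.4,0,0,0,0,0,3.0,0,0,0,0,0,3.6,0,0,0,0,0,4.2,0,0,0,0,0,4.8,0,0,0,0,0,5.2,0,0,0,0,0,5.6,0,0,0,0,0,5.6]}}

```text
t: 10.65
tcp_pos: [0.6537, -0.2343, 0.0493]
eef_rot: [-0.0, 0.998, 0.07, 0.0]
force: [1.3, 1.1, 0.9]
finger_gap: 0.0094
grasp_force: 41.0
```

Emit:
{"name": "carry_out", "arguments": {"targets": [0,0,0,0,0,0.2,0,0,0,0,0,0.4,0,0,0,0,0,0.6,0,0,0,0,0,0.8,0,0,0,0,0,0.8]}}

```text
t: 11.15
tcp_pos: [0.6536, -0.2343, 0.0493]
eef_rot: [0.0, 1.0, 0.029, -0.0]
force: [-0.7, 1.1, 3.1]
finger_gap: 0.0094
grasp_force: 53.9
```

```bash
python3 -c "
from gap import *
gap()
s=state();print(s['force'],s['moment'],s['q'],s['tau'],s['tcp_pos'],s['finger_gap'])
from scipy.spatial.transform import Rotation as Q
e=s['eef_rot'];print('cam',1.5708-.0231-2*np.arctan2(e[2],e[1]))"
```

```text
top [(-0.0045, 0.7), (0.0013, 0.98), (0.0011, 0.98), (0.0008, 0.93), (0.0011, 0.63)]
scene [(-0.0022, 0.97), (0.0091, 0.42), (-0.0045, 0.47), (0.0058, 0.99), (0.0008, 1.0), (0.0011, 1.0)]
[-0.23561339  1.71355146  2.91666226] [0.3387263  0.13314207 1.02960543] [-5.07015286e-01  5.42801425e-01  1.52505850e+00 -4.36150237e-04
  1.07405418e+00  1.00684448e+00] [ -2.12951124 -48.45765352 -27.72418141   0.15796233  -0.3448636
   1.00379158] [ 0.65359382 -0.23434418  0.04934086] 0.009851240605410976
cam 1.4905555253401643
```

The moment has risen to 1 N m with the cam at about 1.46-1.49, so it is at the hard stop. The measured gap is about 1 mm, which is within calibration error of 0. I release and lift straight up.

Emit:
{"name": "carry_out", "arguments": {"targets": [0,0,0,0,0,0,0,0,0,0,0,0,0,0,0,0,0,0,0,0,0,0,0,0,0,0,0,0,0,0,0,0,0,0,0,0], "hand": 0.5}}

```text
t: 11.85
tcp_pos: [0.6537, -0.2345, 0.0492]
eef_rot: [-0.0, 1.0, 0.028, -0.0]
force: [0.0, 0.2, 0.8]
finger_gap: 0.0423
grasp_force: 0.0
```

Emit:
{"name": "carry_out", "arguments": {"targets": [0,0,-0.5,0,0,0,0,0,-1.5,0,0,0,0,0,-3,0,0,0,0,0,-4.5,0,0,0,0,0,-6,0,0,0,-2,0,-6,0,0,0,-3.5,0,-6,0,0,0,-5,0,-6,0,0,0,-6.5,0,-6,0,0,0,-8,0,-6,0,0,0,-8,0,-6,0,0,0,-8,0,-6,0,0,0,-8,0,-6,0,0,0,-8,0,-6,0,0,0]}}

```text
t: 13.25
tcp_pos: [0.4151, -0.248, 0.2298]
eef_rot: [0.0, 1.0, 0.028, 0.0]
force: [0.1, -0.5, 0.4]
finger_gap: 0.0428
grasp_force: 0.0
```

```bash
python3 - <<'E'
from gap import *
gap()
s=state();print(s['force'],s['tcp_pos'],s['finger_gap'],s['t'])
def e(n,y0,y1,x0,x1,k): return cv2.resize(C[n]["pixels"][y0:y1,x0:x1,::-1],None,fx=k,fy=k,interpolation=cv2.INTER_CUBIC)
a=e("top",140,280,375,505,3); b=e("scene",150,290,130,265,3)
cv2.imwrite("pics/end.png",np.hstack([a,b]))
E
```

```text
top [(0.0016, 0.98), (0.0013, 0.98), (0.0008, 0.98), (0.0008, 0.93), (0.0011, 0.63)]
scene [(0.0008, 1.0), (0.0013, 1.0), (0.0011, 1.0), (0.0008, 1.0), (0.0008, 1.0), (0.0013, 1.0)]
[-0.09686764  0.73782076 -0.06586304] [ 0.41490363 -0.2478476   0.2293618 ] 0.04292568398114675 13.35
```

View pics/end.png

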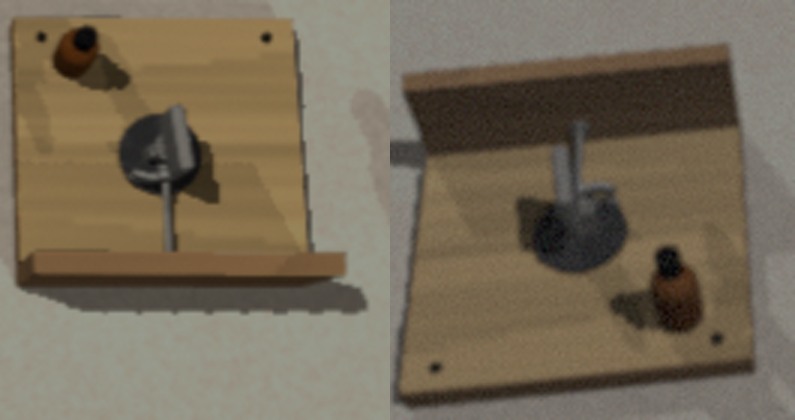

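Both views show the panel flush along the board edge (top y≈253, scene edge (425,155)-(738,128)) with no dowels visible. The wing lies along x at (178, 105-170) in the top view, the bottle is standing, and the gripper is clear.

```bash
python3 -c "
from station import *
print(hand_in())"
```

```text
the job is handed in; nothing more can be done
None
```

I handed the job in at about 13 s: the wider riser's panel is drawn tight against the board (measured gap about 1 mm, within camera error of zero), its cam is turned clockwise to the hard stop, the narrower riser is untouched, and the gripper is open and clear.

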